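# Third hand for the back rail of a pastry board

### The arm

A 6-joint arm with a two-finger parallel gripper is mounted at the origin on the work surface. World frame = base frame: x ahead of the robot, y to its left, z up, the work surface at z = 0. Lengths are in mm, angles in degrees, forces in N, time in s.
With the tool pointing down it reaches from about 300 to 850 mm from the base axis. Payload 4.2 kg.
Tool frame: the origin (TCP) lies on the mounting face of the last link; the fingertips stand 191 mm ahead of it and the grasp point (between the pads) lies 172 mm ahead of it; z points along the fingers, y is the direction in which the jaws open and shut (so a half turn about z gives the same grasp; the last joint's range is limited). The gripper opens to 91 mm and grips with 3 to 60 N. Pads are 32 mm wide; open, the fingers measure 118 mm over their backs; the gripper's body (76 mm by 178 mm) begins 60 mm behind the grasp point.
Start: joints at [66.005, 18.312, 89.639, -0, 72.044, -1.146], TCP at [223.276, 529.878, 404.776] pointing down, gripper open.
Joint ranges: [-177.97, 177.97], [-48.28, 115.42], [12.27, 149.76], [-77.06, 257.06], [2.81, 150.46], [-146.56, 146.56]. Speed limits (degrees/s): [147.25, 147.25, 180, 180, 180, 180].

### API

Orientations are given as [roll, pitch, yaw] about the fixed x, y, z axes, in that order (R = Rz(yaw) Ry(pitch) Rx(roll)).
In Python, from workcell import env gives the robot as it stands.
- The arm moves only by the shell command python3 -m handwheel 'ROWS' [FORCE]. ROWS is JSON, a list of rows, each an object with "gripper": the opening in per cent of the stroke, from 0 (shut) to 100 (fully open); "travel": the shift along the tool's x, y, z in m, a list of three; "twist": the turn about the tool's z in rad. In form: [{"gripper": gripper, "travel": [x, y, z], "twist": twist}, ...]. A call has 1 to 5 rows; each row shifts and turns the commanded pose from where the row before left it, along the tool's axes as they then stand; what a row does not reach is not made up. A row lasts 1/12 s, in which the tool goes at most 41.7 mm and 7.16 degrees, less where a joint would pass 70% of its speed; a pose out of reach is approached as far as the arm can. A call with a gripper value outside its range is refused whole. The fingers move at their own pace and stop on an object; FORCE is the grip in N (left out, the last holds). Time passes only in rows, so rows that do not move let the fingers close. It gives the time, the measured TCP pose, the force and the opening at its end, in the units of the state.
- env.state(): the state, without advancing time (a new reading comes with each control period).
- env.grab_frame(name): name is "scene" or "top" or "wrist"; returns a dict with "frame" (400x640x3 uint8, red, green, blue), "intrinsics" (3x3 intrinsics, pixels), "extrinsics" (4x4, takes a point from camera to world coordinates). Camera axes: x right, y down, z forward; pixel columns grow to the right and rows downward; lengths in mm; the calibration is good to about 2 mm. A picture is of the moment at which its call begins. There is no depth.
- env.job_done(): hands the job in, once; it reports no verdict.
Trained networks look in the newest picture that a camera, given by its name, has taken for a name from the list of things; names that differ only in an ending like _2 or _b are one class to them, and where a whole thing is asked for, a point or a joint stands for the part that bears it (a point fixed in the world has none). Each returns a list of dicts, best first, with "confidence" (0 to 1); they miss things now and then, are a little off and sometimes report something else, mostly with a low value. They report only what shows in the picture. A call takes as long as a camera call.
- env.trace(camera, thing): "pixels" (400x640 bool, what is visible of it) and "uv" ([column, row] in pixels, amid what is visible of it).
- env.pinpoint(camera, thing): "uv" ([column, row] in pixels: a listed point, or the origin of a listed thing).
The state is a dict: "time_s": time; "qpos": joint angles; "qvel": joint speeds; "effort": joint torques, N m; "ee_pos": TCP position; "ee_rot": TCP orientation; "force": force on the tool from outside, world axes, zero at the start; "torque": the same for the moment, N m; "gripper_width": finger opening in mm.
Only numpy, scipy, OpenCV 4.12 (cv2) and the standard library are available. Lean on these libraries where they do the work, as an engineer would, in place of code of your own. Each camera call takes 0.05 s, during which the arm holds its last target. There are 200 camera calls.

### The job

My colleague is about to screw the new back rail onto the pastry board: stand the rail on the counter flush along the board's front edge (the long one with the two pilot holes), ends level with the board's ends and the two brass brackets reaching over the board, and push rail and board together squarely against the stop angle on the counter. Keep the rail pressed steadily against the board with about 15 N for a good two seconds and finish while still pressing: do not put anything down or let go. Leave the pan, the tub and the dish of screws where they are.

Things in the scene. Friction and masses are not known exactly. Their poses are not given: they have to be found in the camera images.
- rail_center (a point): Centre, 30 mm above the underside, of the loose pale beech rail: 300 long x 18 thick x 60 high mm, 0.2 kg, standing on a long narrow edge. x: through the thickness, towards the face with the brackets; y: along the length; z: up. Beside the 20 mm thick board its upper 40 mm stays free to grip.
- rail_brackets (a point): Point midway between the rail's two brass brackets, 24 mm from rail_center along x, 23.5 mm above the underside; axes as rail_center. The brackets sit on the +x face at y = +100 and -100 mm; each has a flat leaf 20 mm wide, 2 mm thick, underside 22.5 mm up, reaching 28 mm out, so that it passes just over the board.
- rail: The rail with its brackets as a whole; origin at the centre of its underside, axes as rail_center. Borne down on the counter it rubs hard (friction about 0.6) and much of the push is lost to the counter; let it just touch.
- board: Loose striped brown pastry board lying flat: 200 (x) x 300 (y) x 20 (z) mm, 0.84 kg, slides at 2 to 4 N. Origin: centre of the underside. Front edge: the long edge at x = -100 mm, nearest the robot, with two dark pilot holes 15 mm in from it at y = +100 and -100 mm. Back edge faces the stop. In place, the rail's axes point as the board's.
- stop: Immovable bright aluminium angle screwed to the counter: 400 mm long, upright leg 40 mm high. Origin: on the counter, at the middle of the upright face that the board is pushed against; x: square to that face, away from the robot (the push direction); y: along the angle. A foot leg with screws lies behind it.
- pan: Bystander: steel gastronorm pan 325 x 176 x 65 mm with dessert glasses, on the counter; origin at the centre of its underside, x along the 325 mm.
- tub: Bystander: white and yellow lidded lidded plastic tub, diameter 90 mm, height 82 mm, off one end of the stop; origin at the centre of its underside.
- dish: Bystander: small white bowl with brass screws, diameter 84 mm, height 40 mm, off one end of the stop; origin at the centre of its underside.

How it is judged (in metres and radians):
On the way:
1. rail and board pressed squarely against the stop, push kept steady in the band for two seconds (contact force between rail and board between 7 and 23 N and contact force between board and stop above 1 N and angle between the x axis of board and the x axis of stop, either way round below 0.03 rad and x of board in the frame of stop between -0.104 and -0.096 m and angle between the x axis of rail_center and the x axis of board, either way round below 0.03 rad and x of rail_center in the frame of board between -0.113 and -0.105 m and y of rail_center in the frame of board between -0.007 and 0.007 m and x of rail_brackets in the frame of board above -0.1 m and angle between rail_center's own z axis and vertical below 0.06 rad and height (world z) of rail_center between 0.026 and 0.035 m), for 2 s.
At the end, for the whole second after the job is handed in: Kept 2 s, and still at the end: rail pushes board with 7 to 23 N, board touches the stop (over 1 N); board-stop and rail-board parallel within 0.03 rad and 4 mm; ends level within 7 mm; rail upright (0.06 rad), on the counter within 5 mm, brackets over the board; all at rest (all of step 1 and linear speed of each of rail, board below 0.01 m/s); the arm keeps its last pose, push and grip.
It fails at once if the pan is pushed out of its place (more than 20 mm) (distance of pan from where it was at the start of the episode above 0.02 m).
It fails at once if the tub is pushed out of its place (more than 20 mm) (distance of tub from where it was at the start of the episode above 0.02 m).
It fails at once if the dish is pushed out of its place (more than 20 mm) (distance of dish from where it was at the start of the episode above 0.02 m).
It also fails if it takes over 59 s, if anything falls off the work surface, if the arm or the gripper's body presses on something with over 40 N, if the wrist force passes 120 N, or if a joint passes its speed limit or range.

## Working session

There is one attempt and no reset: what is moved stays moved. The work goes in short steps, Python scripts to look and compute and a shell command to move; the robot and the scene stay as the last step left them, time stands still between calls to the robot, and variables do not carry over. Pictures are saved under pics/ and viewed, about 8 in all and at most 12, crops included, and the job is handed in when it is done.

```bash
mkdir -p pics; cat > h.py <<'E'
import numpy as np, cv2
from workcell import env
def ray(f,uv,z):
    K=np.array(f["intrinsics"]);T=np.array(f["extrinsics"])
    d=T[:3,:3]@np.linalg.solve(K,[uv[0],uv[1],1]);o=T[:3,3]
    return o+d*(z-o[2])/d[2]
def save(f,n): cv2.imwrite("pics/"+n,np.array(f["frame"])[:,:,::-1])
E
python3 - <<'E'
from h import *
for c in("top","scene"):
    f=env.grab_frame(c);save(f,c+"0.png")
    for t,z in(("rail_center",30),("rail_brackets",23.5),("rail",0),("board",0),("stop",0),("pan",0),("tub",0),("dish",0)):
        for r in env.pinpoint(c,t)[:2]: print(c,t,round(r["confidence"],2),np.round(r["uv"]),ray(f,r["uv"],z).round(0)[:2])
    if c=="top":
      for t,z in(("rail",60),("board",20),("stop",40),("pan",65)):
        for r in env.trace(c,t)[:1]:
            m=r["pixels"].astype(np.uint8);k,_=cv2.findContours(m,0,2);k=max(k,key=cv2.contourArea)
            b=cv2.boxPoints(cv2.minAreaRect(k));print(t,r["confidence"],[ray(f,p,z)[:2].round(0).tolist() for p in b])
s=env.state();print(s)
E
```

```text
top rail_center 0.84 [190. 251.] [442. 360.]
top rail_brackets 0.63 [182. 248.] [453. 386.]
top rail 0.65 [194. 250.] [446. 358.]
top board 0.57 [309. 199.] [593.  24.]
top stop 0.81 [314. 152.] [736.   8.]
top stop 0.5 [197. 159.] [715. 359.]
top pan 0.93 [452. 248.] [ 447. -390.]
top pan 0.51 [193. 250.] [447. 362.]
top tub 0.85 [431. 164.] [ 695. -341.]
top tub 0.25 [192. 251.] [442. 364.]
top dish 0.72 [199. 160.] [714. 353.]
rail 0.73 [[313.0, 436.0], [591.0, 328.0], [571.0, 282.0], [294.0, 391.0]]
board 0.78 [[662.0, 190.0], [725.0, -111.0], [525.0, -148.0], [464.0, 146.0]]
stop 0.58 [[747.0, 213.0], [802.0, -178.0], [763.0, -182.0], [708.0, 207.0]]
pan 0.66 [[283.0, -281.0], [624.0, -301.0], [621.0, -514.0], [279.0, -483.0]]
scene rail_center 0.86 [356. 107.] [436. 356.]
scene rail_brackets 0.58 [364. 105.] [447. 382.]
scene rail 0.78 [359. 113.] [443. 366.]
scene board 0.66 [323. 215.] [586.  17.]
scene stop 0.96 [377. 252.] [750.  17.]
scene pan 0.98 [153. 309.] [ 450. -404.]
scene tub 0.58 [256. 364.] [ 702. -341.]
scene dish 0.83 [431. 157.] [700. 354.]
{'time_s': 1.1, 'qpos': array([ 6.60043260e+01,  1.83127027e+01,  8.96386790e+01, -2.65894045e-03,
        7.20427964e+01, -1.14704942e+00]), 'qvel': array([ 0.05224497, -0.00722496, -0.01578916,  0.03244837, -0.03943724,
        0.07600222]), 'effort': array([-1.92185820e-03, -4.12346113e+01, -2.32237655e+01,  7.23895943e-02,
        3.75660276e-02,  1.79028615e-05]), 'ee_pos': array([223.29007068, 529.88252766, 404.77005044]), 'ee_rot': array([1.79994230e+02, 2.64553636e-03, 1.57152195e+02]), 'force': array([-0.65629479,  0.49207601, -0.79752922]), 'torque': array([-0.04706364,  0.02837651, -0.0747374 ]), 'gripper_width': 91.1330443994819}
```

View pics/top0.png

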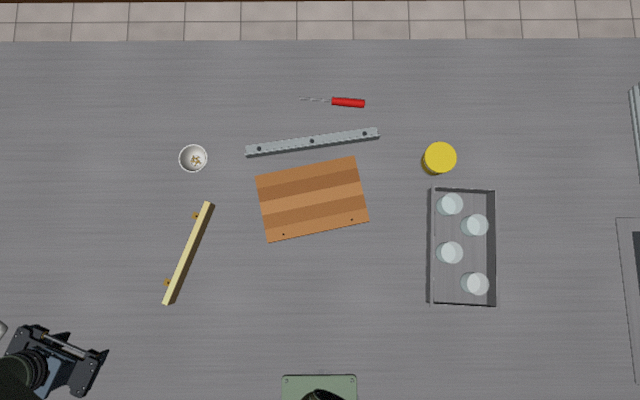

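View pics/scene0.png

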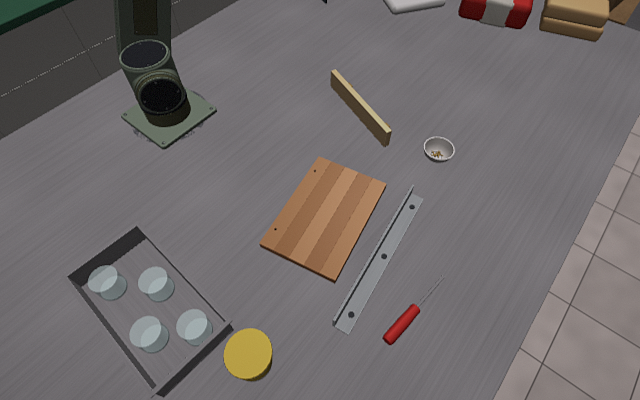

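The top view shows the rail around (188,252) with its brackets to the left (+y side), the board at (312,199), the stop at (312,142), the dish at (193,158), and the tub and pan on the right. The scene view agrees. The jaws are already nearly square to the rail, so I'm moving above it.

```bash
python3 -m handwheel '[{"gripper":100,"travel":[-0.037,-0.010,0.008],"twist":0},{"gripper":100,"travel":[-0.037,-0.010,0.008],"twist":0},{"gripper":100,"travel":[-0.037,-0.010,0.008],"twist":0},{"gripper":100,"travel":[-0.037,-0.010,0.008],"twist":0},{"gripper":100,"travel":[-0.037,-0.010,0.008],"twist":0}]'
python3 -m handwheel '[{"gripper":100,"travel":[-0.028,-0.007,0.007],"twist":0},{"gripper":100,"travel":[-0.028,-0.007,0.007],"twist":0},{"gripper":100,"travel":[-0.028,-0.007,0.007],"twist":0},{"gripper":100,"travel":[0,0,0],"twist":0},{"gripper":100,"travel":[0,0,0],"twist":0}]'
cat >> h.py <<'E'
def tools(w,yaw): # world xy delta -> tool xy
    a=np.radians(yaw);return np.array([np.cos(a)*w[0]+np.sin(a)*w[1],np.sin(a)*w[0]-np.cos(a)*w[1]]).round(1)
def edges(c,t,z,f):
    for r in env.trace(c,t)[:1]:
        m=r["pixels"].astype(np.uint8);k,_=cv2.findContours(m,0,2);k=max(k,key=cv2.contourArea)
        q=np.array([ray(f,p,z)[:2] for p in k[:,0].astype(float)],np.float32)
        R=cv2.minAreaRect(q);print(c,t,round(r["confidence"],2),"c",np.round(R[0],1),"size",np.round(R[1],1),"ang",round(R[2],2));print(cv2.boxPoints(R).round(0).tolist())
def pp(c,t,z,f):
    for r in env.pinpoint(c,t)[:1]: print(c,t,round(r["confidence"],2),np.round(r["uv"]),ray(f,r["uv"],z).round(1)[:2])
E
python3 - <<'E'
from h import *
f=env.grab_frame("wrist");save(f,"w1.png")
edges("wrist","rail",60,f);pp("wrist","rail_center",30,f);pp("wrist","rail_brackets",23.5,f)
s=env.state();print(s["ee_pos"],s["ee_rot"],s["time_s"])
E
```

```text
time_s: 1.52
ee_pos: [375.4, 410.8, 364.6]
ee_rot: [180.0, 0.0, 157.2]
force: [0.2, -0.2, 0.5]
gripper_width: 91.0
time_s: 1.93
ee_pos: [444.5, 359.1, 343.3]
ee_rot: [-180.0, -0.0, 157.0]
force: [-0.2, 0.3, 0.1]
gripper_width: 91.4
wrist rail 0.65 c [406.2 386.7] size [ 41.  216.6] ang 68.64
[[298.0, 407.0], [500.0, 328.0], [515.0, 366.0], [313.0, 445.0]]
wrist rail_center 0.94 [313. 185.] [437.6 360.2]
[442.86047796 360.71656843 344.14966513] [1.79961603e+02 5.86696970e-04 1.57227650e+02] 2.1333
```

View pics/w1.png

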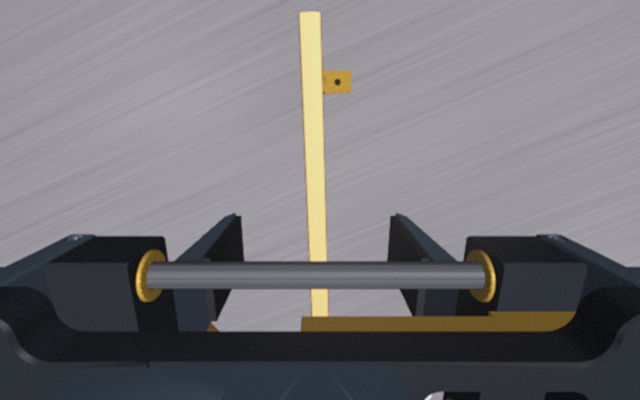

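The wrist view shows the rail's top face from (310,12) down to (319,300), slightly rotated from the jaw axis. One bracket is at (337,82), on the +tool-y side. I'm computing the centreline precisely.

```bash
python3 - <<'E'
from h import *
f=env.grab_frame("wrist");I=np.array(f["frame"]).astype(int)
m=(I[:,:,0]>200)&(I[:,:,1]>180)&(I[:,:,2]<200)&(I[:,:,2]>90)
P=[];
for r in range(16,225,4):
    c=np.where(m[r,280:345])[0]+280
    if len(c)>5:P.append([ray(f,(c[0],r),60)[:2],ray(f,(c[-1]+1,r),60)[:2]])
P=np.array(P);mid=P.mean(1).astype(np.float32)
w=np.linalg.norm(P[:,0]-P[:,1],axis=1);print("w",w[[0,len(w)//2,-1]])
v=cv2.fitLine(mid,2,0,.1,.1).ravel();ang=np.degrees(np.arctan2(v[1],v[0]));print("dir",ang,v[2:])
top=ray(f,(310,np.where(m[:,310])[0][0]),60)[:2];d=v[:2]*np.sign(v[0])
# project the far end to the line, centre 150 mm back
e=v[2:]+d*((top-v[2:])@d);c=e-150*d;print("end",e,"centre",c)
b=ray(f,(337,82),24.5)[:2];print("bracket along from centre",(b-c)@d)
s=env.state();y=s["ee_rot"][2];print(s["ee_pos"],y,"tool move",tools(c-s["ee_pos"][:2],y))
E
```

```text
w [16.60202028 16.39356971 16.14319562]
dir -21.067652 [378.9775  385.83643]
end [300.77627632 415.96105841] centre [160.80278084 469.88156393]
bracket along from centre 197.48511824851184
[442.81577679 360.76082208 344.16582843] 157.23789951483138 tool move [302.3  -8.5]
```

```bash
python3 -m handwheel '[{"gripper":100,"travel":[0.002,-0.002,0.025],"twist":-0.030},{"gripper":100,"travel":[0,0,0.030],"twist":0},{"gripper":100,"travel":[0,0,0.030],"twist":0},{"gripper":100,"travel":[0,0,0.025],"twist":0},{"gripper":100,"travel":[0,0,0.013],"twist":0}]' 40
python3 -m handwheel '[{"gripper":60,"travel":[0,0,0],"twist":0},{"gripper":40,"travel":[0,0,0],"twist":0},{"gripper":30,"travel":[0,0,0],"twist":0},{"gripper":25,"travel":[0,0,0],"twist":0},{"gripper":20,"travel":[0,0,0],"twist":0}]' 40
python3 -m handwheel '[{"gripper":0,"travel":[0,0,0],"twist":0},{"gripper":0,"travel":[0,0,0],"twist":0},{"gripper":0,"travel":[0,0,0],"twist":0},{"gripper":0,"travel":[0,0,0],"twist":0},{"gripper":0,"travel":[0,0,0],"twist":0}]' 40
```

```text
time_s: 2.6
ee_pos: [439.4, 359.0, 218.1]
ee_rot: [-179.8, -0.1, 159.0]
force: [-0.4, 0.5, 0.5]
gripper_width: 91.1
time_s: 3.02
ee_pos: [441.2, 359.3, 222.2]
ee_rot: [179.9, 0.1, 158.9]
force: [-0.0, 0.3, 0.1]
gripper_width: 60.8
time_s: 3.43
ee_pos: [441.0, 358.9, 220.8]
ee_rot: [180.0, 0.0, 158.9]
force: [-0.1, -0.3, 0.8]
gripper_width: 27.3
```

```bash
python3 -m handwheel '[{"gripper":0,"travel":[0,0,0],"twist":0},{"gripper":0,"travel":[0,0,0],"twist":0},{"gripper":0,"travel":[0,0,0],"twist":0},{"gripper":0,"travel":[0,0,0],"twist":0},{"gripper":0,"travel":[0,0,0],"twist":0}]' 40
python3 -m handwheel '[{"gripper":0,"travel":[0,0,-0.010],"twist":0},{"gripper":0,"travel":[0,0,-0.020],"twist":0},{"gripper":0,"travel":[0,0,-0.030],"twist":0},{"gripper":0,"travel":[0,0,-0.020],"twist":0},{"gripper":0,"travel":[0,0,0],"twist":0}]'
python3 - <<'E'
from h import *
f=env.grab_frame("top")
I=np.array(f["frame"])
cv2.imwrite("pics/t2.png",cv2.resize(I[110:310,150:400,::-1],None,fx=3,fy=3,interpolation=cv2.INTER_CUBIC))
edges("top","board",20,f);edges("top","stop",40,f);pp("top","board",0,f);pp("top","stop",0,f)
E
```

```text
time_s: 3.85
ee_pos: [441.1, 359.0, 220.8]
ee_rot: [180.0, 0.0, 158.9]
force: [-0.3, 0.9, 0.1]
gripper_width: 18.0
time_s: 4.27
ee_pos: [441.8, 359.6, 305.4]
ee_rot: [179.6, 0.3, 158.9]
force: [-0.3, 0.9, -2.4]
gripper_width: 18.1
top board 0.64 c [ 454.7 -411.1] size [209.  351.8] ang 86.36
[[273.0, -504.0], [624.0, -526.0], [637.0, -318.0], [286.0, -296.0]]
top stop 0.94 c [755.1  17.8] size [ 42.  393.8] ang 8.59
[[705.0, 209.0], [764.0, -180.0], [805.0, -174.0], [746.0, 216.0]]
top board 0.64 [311. 198.] [595.4  18.2]
top stop 0.66 [315. 147.] [750.2   6.5]
```

View pics/t2.png

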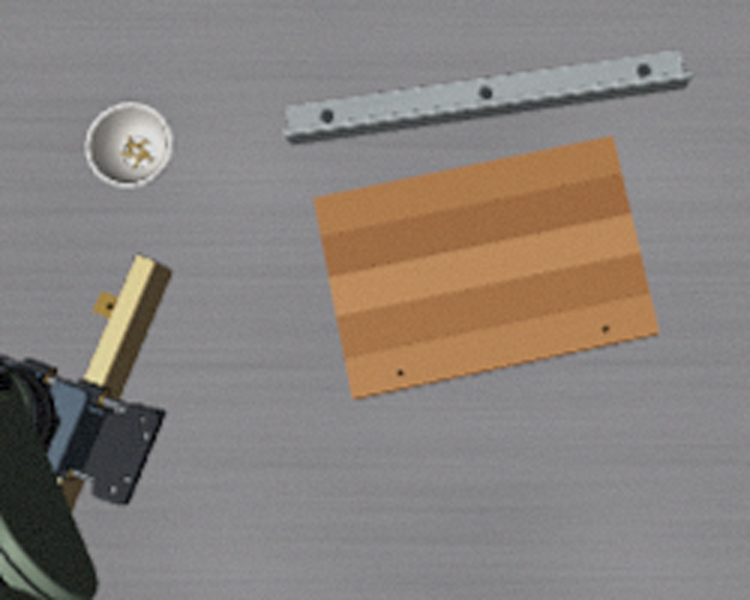

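The crop shows the rail held. The board's corners are at about (315,197), (612,138), (658,333) and (354,397). The dark front face of the stop runs from (290,138) to (688,85). I'm fitting the lines by colour.

```bash
cat >> h.py <<'E'
def board(f):
    I=np.array(f["frame"]);H=cv2.cvtColor(I,cv2.COLOR_RGB2HSV)
    m=((H[:,:,0]>8)&(H[:,:,0]<20)&(H[:,:,1]>90)&(H[:,:,2]>70)).astype(np.uint8)
    m[:,:230]=0;m[:,400:]=0
    k,_=cv2.findContours(m,0,1);k=max(k,key=cv2.contourArea)
    q=np.array([ray(f,p,20)[:2] for p in k[:,0].astype(float)],np.float32)
    R=cv2.minAreaRect(q);return R
def fit(p):
    v=cv2.fitLine(np.array(p,np.float32),2,0,.1,.1).ravel();return v[2:],np.degrees(np.arctan2(v[1],v[0]))
E
python3 - <<'E'
from h import *
f=env.grab_frame("top");R=board(f);print("board",R)
for p in cv2.boxPoints(R):print(p.round(1))
L=np.median([cv2.cvtColor(np.array(env.grab_frame("top")["frame"]),cv2.COLOR_RGB2GRAY).astype(float) for _ in range(3)],0)
print(L[138:162,290].astype(int))
# lower edge of stop's upright leg: dark->counter step ; top front edge: bright->dark
up=[];lo=[]
for c in range(256,372,4):
    r0=int(152-(c-246)*22/133); g=np.diff(cv2.GaussianBlur(L,(5,1),0)[r0-8:r0+9,c])
    i=g.argmin();j=i+1+g[i+1:i+7].argmax()
    up.append(ray(f,(c,r0-8+i+1),40)[:2]);lo.append(ray(f,(c,r0-8+j+1),0)[:2])
print("stop top edge",fit(up),"foot edge",fit(lo))
E
```

```text
board ((592.8237915039062, 18.263900756835938), (200.26036071777344, 298.9862976074219), 11.692306518554688)
[464.5 144.4]
[ 525.1 -148.4]
[ 721.2 -107.8]
[660.6 184.9]
[121 153 167 162 165 164 162 164 165 166 125  79  72  68 115 135 136 135
 134 131 130 133 134 138]
stop top edge (array([744.47675 ,  14.560406], dtype=float32), np.float32(-81.858765)) foot edge (array([746.5289  ,  14.738383], dtype=float32), np.float32(-80.91705))
```

```bash
A='x'; python3 -m handwheel '[{"gripper":0,"travel":[-0.014,-0.0345,0],"twist":0},{"gripper":0,"travel":[-0.014,-0.0345,0],"twist":0},{"gripper":0,"travel":[-0.014,-0.0345,0],"twist":0},{"gripper":0,"travel":[-0.014,-0.0345,0],"twist":0},{"gripper":0,"travel":[-0.014,-0.0345,0],"twist":0}]'
python3 -m handwheel '[{"gripper":0,"travel":[-0.014,-0.0345,0],"twist":0},{"gripper":0,"travel":[-0.014,-0.0345,0],"twist":0},{"gripper":0,"travel":[-0.014,-0.0345,0],"twist":0},{"gripper":0,"travel":[-0.014,-0.0345,0],"twist":0},{"gripper":0,"travel":[-0.014,-0.0345,0],"twist":0}]'
python3 -m handwheel '[{"gripper":0,"travel":[0,0,0],"twist":0.1},{"gripper":0,"travel":[0,0,0],"twist":0.1},{"gripper":0,"travel":[0,0,0],"twist":0.1},{"gripper":0,"travel":[0,0,0],"twist":0.1},{"gripper":0,"travel":[0,0,0],"twist":0.1}]'
python3 -m handwheel '[{"gripper":0,"travel":[0,0,0],"twist":0.1},{"gripper":0,"travel":[0,0,0],"twist":0.1},{"gripper":0,"travel":[0,0,0],"twist":0.1},{"gripper":0,"travel":[0,0,0],"twist":0.1},{"gripper":0,"travel":[0,0,0],"twist":0.098}]'
python3 -m handwheel '[{"gripper":0,"travel":[0,0,0],"twist":0},{"gripper":0,"travel":[0,0,0],"twist":0},{"gripper":0,"travel":[0,0,0],"twist":0}]'
python3 - <<'E'
from h import *
P=[];A=[]
for i in range(4):
    s=env.state();P.append(s["ee_pos"]);A.append(s["ee_rot"]);f=env.grab_frame("wrist")
save(f,"w3.png");print(np.mean(P,0),np.array(A)[:,2])
pp("wrist","rail_center",30+84,f)
E
```

```text
time_s: 5.13
ee_pos: [443.7, 171.3, 300.4]
ee_rot: [-180.0, -0.0, 158.9]
force: [1.0, 0.7, -1.9]
gripper_width: 18.3
time_s: 5.55
ee_pos: [446.8, -15.1, 300.6]
ee_rot: [180.0, -0.0, 158.9]
force: [0.2, 0.3, -2.1]
gripper_width: 17.7
time_s: 5.97
ee_pos: [447.1, -13.6, 300.5]
ee_rot: [-180.0, -0.0, 129.9]
force: [0.3, -0.0, -2.7]
gripper_width: 17.9
time_s: 6.38
ee_pos: [447.1, -13.3, 300.5]
ee_rot: [-180.0, -0.0, 101.4]
force: [-0.5, -0.7, -2.8]
gripper_width: 18.0
time_s: 6.63
ee_pos: [447.2, -13.4, 300.6]
ee_rot: [-180.0, -0.0, 101.8]
force: [0.3, -0.5, -2.5]
gripper_width: 18.0
[447.18137996 -13.33596064 300.6474128 ] [101.8053994  101.78592815 101.76637436 101.74591133]
```

View pics/w3.png

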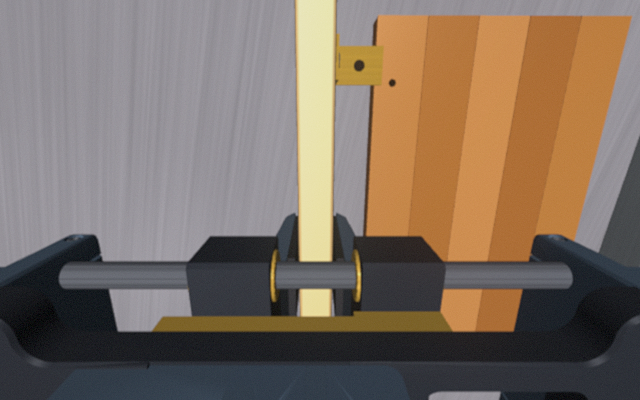

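The rail is held parallel to the board's front edge. The bracket hole is at (359,65), the pilot hole at (392,83), and the board's left end is at row 15. I'm working out the y alignment.

```bash
python3 - <<'E'
from h import *
f=env.grab_frame("wrist");s=env.state();y=s["ee_rot"][2]
br=ray(f,(359,65),104.5)[:2];ph=ray(f,(392,83),20)[:2];co=ray(f,(378,16),20)[:2];e2=ray(f,(367,225),20)[:2]
print("bracket",br,"pilot",ph,"corner",co,"edge dir",np.degrees(np.arctan2(*(co-e2)[::-1]))-90,"tool",y-90)
for n,p in(("br",br),("ph",ph),("co",co)):print(n,tools(p-s["ee_pos"][:2],y))
R=board(env.grab_frame("top"));print("top board",R)
E
```

```text
bracket [449.66472238  91.65093934] pilot [488.39606535  98.62382033] corner [464.3956866  143.73193627] edge dir 11.581585767999343 tool 11.714929726882048
br [102.3  23.7]
ph [101.3  63.1]
co [150.3  48.7]
top board ((592.591796875, 18.122909545898438), (199.9258270263672, 299.0995788574219), 11.655616760253906)
```

```bash
python3 -m handwheel '[{"gripper":0,"travel":[-0.0015,0,0.025],"twist":0},{"gripper":0,"travel":[0,0,0.025],"twist":0},{"gripper":0,"travel":[0,0,0.018],"twist":0},{"gripper":0,"travel":[0,0,0.010],"twist":0},{"gripper":0,"travel":[0,0,0],"twist":0}]'
python3 -m handwheel '[{"gripper":0,"travel":[0,0,0],"twist":0},{"gripper":0,"travel":[0,0,0],"twist":0}]'
python3 -m handwheel '[{"gripper":0,"travel":[0,0.010,0],"twist":0},{"gripper":0,"travel":[0,0.010,0],"twist":0},{"gripper":0,"travel":[0,0.008,0],"twist":0},{"gripper":0,"travel":[0,0.005,0],"twist":0},{"gripper":0,"travel":[0,0,0],"twist":0}]'
python3 -m handwheel '[{"gripper":0,"travel":[0,0,0],"twist":0},{"gripper":0,"travel":[0,0,0],"twist":0}]'
python3 - <<'E'
from h import *
P=[];F=[]
for i in range(4):
    f=env.grab_frame("wrist");s=env.state();P.append(s["ee_pos"]);F.append(s["force"])
save(f,"w4.png");print(np.mean(P,0),s["ee_rot"],np.mean(F,0))
E
```

```text
time_s: 7.4
ee_pos: [447.2, -14.8, 221.3]
ee_rot: [-179.8, -0.0, 101.7]
force: [-0.7, -0.1, -1.8]
gripper_width: 18.0
time_s: 7.57
ee_pos: [447.8, -14.8, 223.1]
ee_rot: [180.0, 0.0, 101.7]
force: [1.0, 0.1, -1.6]
gripper_width: 17.8
time_s: 7.98
ee_pos: [481.6, -7.9, 223.0]
ee_rot: [179.9, 0.0, 101.7]
force: [0.1, 1.3, -2.4]
gripper_width: 17.7
time_s: 8.15
ee_pos: [479.5, -8.1, 222.6]
ee_rot: [-179.9, -0.0, 101.7]
force: [-0.5, 0.3, -2.2]
gripper_width: 17.6
[479.43029171  -8.13452227 222.64616509] [-1.79978529e+02 -9.69861316e-03  1.01683488e+02] [-0.25212883 -0.10984679 -2.11979121]
```

View pics/w4.png

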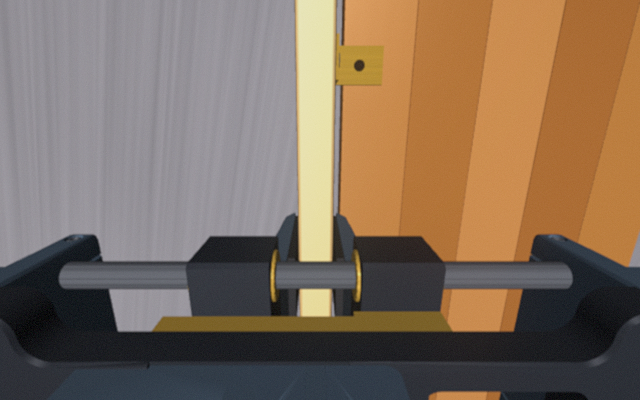

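The leaf passes over the board near (360,65), with a gap of about 6 mm left. The rail hovers about 1.5 mm up, with no contact force. Advancing.

```bash
python3 -m handwheel '[{"gripper":0,"travel":[0,0.002,0],"twist":0},{"gripper":0,"travel":[0,0.002,0],"twist":0},{"gripper":0,"travel":[0,0.002,0],"twist":0},{"gripper":0,"travel":[0,0.002,0],"twist":0},{"gripper":0,"travel":[0,0.002,0],"twist":0}]'
python3 -m handwheel '[{"gripper":0,"travel":[0,0.003,0],"twist":0.006},{"gripper":0,"travel":[0,0.003,0],"twist":0.006},{"gripper":0,"travel":[0,0.003,0],"twist":0.006},{"gripper":0,"travel":[0,0.003,0],"twist":0.006},{"gripper":0,"travel":[0,0.003,0],"twist":0.006}]'
python3 -m handwheel '[{"gripper":0,"travel":[0,0.003,0],"twist":0.006},{"gripper":0,"travel":[0,0.003,0],"twist":0.006},{"gripper":0,"travel":[0,0.003,0],"twist":0.006},{"gripper":0,"travel":[0,0.003,0],"twist":0.006},{"gripper":0,"travel":[0,0.003,0],"twist":0}]'
python3 - <<'E'
from h import *
P=[];F=[];
for i in range(4):
    f=env.grab_frame("top");s=env.state();P.append(s["ee_pos"]);F.append(s["force"])
p=np.mean(P,0);print(p,s["ee_rot"],np.mean(F,0),s["torque"],s["time_s"])
R=board(f);print(R)
I=np.array(f["frame"]);cv2.imwrite("pics/t5.png",cv2.resize(I[110:260,220:400,::-1],None,fx=4,fy=4,interpolation=cv2.INTER_CUBIC))
E
```

```text
time_s: 8.77
ee_pos: [489.0, -6.1, 222.4]
ee_rot: [-179.8, -0.0, 101.7]
force: [-1.6, -0.7, -0.6]
gripper_width: 17.6
time_s: 9.18
ee_pos: [504.6, -3.1, 222.6]
ee_rot: [-180.0, -0.0, 99.9]
force: [-2.4, -0.3, -3.6]
gripper_width: 17.7
time_s: 9.6
ee_pos: [519.4, -0.8, 222.7]
ee_rot: [180.0, -0.0, 98.6]
force: [-1.9, -0.5, -3.8]
gripper_width: 18.1
[519.9661103   -0.79593543 222.94584896] [1.79854859e+02 1.42421532e-02 9.85776484e+01] [ 0.05502462 -0.06517884 -2.30727696] [-0.04168634  0.07225525 -0.02018409] 9.8
((630.669189453125, 19.137710571289062), (195.85806274414062, 299.2553405761719), 8.62968921661377)
```

View pics/t5.png

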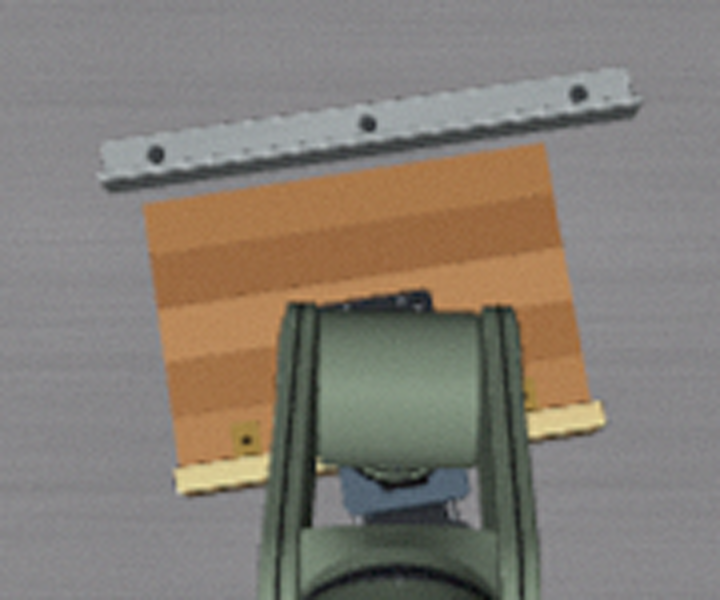

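The board now lies flush against the rail and parallel to the stop. Board yaw is 8.6° and the stop's measured yaw is also 8.6°. The rail ends are level with the board to about 1 mm, and roughly 15 mm of travel remains. I'm advancing slowly.

```bash
python3 -m handwheel '[{"gripper":0,"travel":[0,0.0025,0],"twist":0},{"gripper":0,"travel":[0,0.0025,0],"twist":0},{"gripper":0,"travel":[0,0.0025,0],"twist":0},{"gripper":0,"travel":[0,0.001,0],"twist":0},{"gripper":0,"travel":[0,0.001,0],"twist":0}]'
for i in 1 2; do python3 -m handwheel '[{"gripper":0,"travel":[0,0.0005,0],"twist":0},{"gripper":0,"travel":[0,0.0005,0],"twist":0},{"gripper":0,"travel":[0,0.0005,0],"twist":0},{"gripper":0,"travel":[0,0.0005,0],"twist":0}]' | grep -E "force|ee"; done
```

```text
time_s: 10.22
ee_pos: [528.6, 0.6, 222.7]
ee_rot: [-180.0, -0.0, 98.6]
force: [-2.8, -0.6, -1.3]
gripper_width: 17.8
ee_pos: [530.5, 0.9, 222.7]
ee_rot: [-180.0, -0.0, 98.6]
force: [-2.7, 0.1, -2.5]
ee_pos: [532.5, 1.2, 222.7]
ee_rot: [180.0, -0.0, 98.6]
force: [-1.7, -1.0, -2.4]
```

```bash
python3 -m handwheel '[{"gripper":0,"travel":[0,0.0005,0],"twist":0},{"gripper":0,"travel":[0,0.0005,0],"twist":0},{"gripper":0,"travel":[0,0.0003,0],"twist":0},{"gripper":0,"travel":[0,0.0003,0],"twist":0}]' | grep -E "force|ee_pos"
python3 -m handwheel '[{"gripper":0,"travel":[0,0.0003,0],"twist":0},{"gripper":0,"travel":[0,0.0003,0],"twist":0},{"gripper":0,"travel":[0,0.0003,0],"twist":0}]' | grep -E "force|ee_pos"
```

```text
ee_pos: [533.8, 1.4, 222.7]
force: [-5.1, -1.0, -1.3]
ee_pos: [534.3, 1.6, 222.6]
force: [-6.0, -0.5, -0.8]
```

```bash
cat >> h.py <<'E'
def chk(n=6):
    P=[];F=[];T=[];A=[]
    for i in range(n):
        f=env.grab_frame("top");s=env.state();P.append(s["ee_pos"]);F.append(s["force"]);T.append(s["torque"]);A.append(s["ee_rot"][2])
    F=np.array(F);print(np.mean(P,0).round(2),"yaw",np.mean(A).round(2),"F",F.mean(0).round(1),"sd",F.std(0).round(1),"T",np.mean(T,0).round(2),s["time_s"]);return f
E
python3 -c "
from h import *;print(board(chk()))"
python3 -m handwheel '[{"gripper":0,"travel":[0,0.0003,0],"twist":0},{"gripper":0,"travel":[0,0.0003,0],"twist":0},{"gripper":0,"travel":[0,0,0],"twist":0}]' | grep -E "force|ee_pos"
python3 -c "
from h import *;print(board(chk()))"
```

```text
[534.29   1.59 222.59] yaw 98.57 F [-5.3 -0.6 -0.7] sd [0.5 0.4 0.7] T [-0.25  1.12 -0.16] 11.7667
((644.5523071289062, 21.431228637695312), (196.33578491210938, 299.31689453125), 8.575860977172852)
ee_pos: [534.6, 1.7, 222.5]
force: [-5.2, -0.4, -1.1]
[534.58   1.66 222.47] yaw 98.55 F [-6.3 -0.5 -0.4] sd [0.3 0.7 0.3] T [-0.26  1.24 -0.23] 12.3167
((644.6497192382812, 21.481353759765625), (196.31173706054688, 299.2089538574219), 8.521598815917969)
```

```bash
python3 -m handwheel '[{"gripper":0,"travel":[0,0.0004,0],"twist":0.002},{"gripper":0,"travel":[0,0.0004,0],"twist":0.002},{"gripper":0,"travel":[0,0.0004,0],"twist":0},{"gripper":0,"travel":[0,0,0],"twist":0},{"gripper":0,"travel":[0,0,0],"twist":0}]' | grep -E "force|ee_pos"
python3 -c "
from h import *;print(board(chk()))"
```

```text
ee_pos: [535.4, 2.0, 222.3]
force: [-7.1, -0.1, -0.4]
[535.4    1.99 222.28] yaw 98.31 F [-6.5  0.2 -0.3] sd [0.3 0.4 0.2] T [-0.08  1.42 -0.23] 13.0333
((645.347900390625, 21.652130126953125), (196.13600158691406, 299.2691955566406), 8.270698547363281)
```

```bash
python3 -m handwheel '[{"gripper":0,"travel":[0,0.0004,0],"twist":0.003},{"gripper":0,"travel":[0,0.0004,0],"twist":0.003},{"gripper":0,"travel":[0,0.0004,0],"twist":0},{"gripper":0,"travel":[0,0,0],"twist":0},{"gripper":0,"travel":[0,0,0],"twist":0}]' | grep -E "force|ee_pos"
python3 - <<'E'
from h import *
f=chk();print(board(f))
I=np.array(f["frame"]);cv2.imwrite("pics/t6.png",cv2.resize(I[110:260,220:400,::-1],None,fx=4,fy=4,interpolation=cv2.INTER_CUBIC))
E
```

```text
ee_pos: [536.2, 2.2, 222.1]
force: [-8.3, 1.1, -0.5]
[536.15   2.18 222.11] yaw 98.04 F [-7.9  0.4 -0.1] sd [0.2 0.4 0.6] T [-0.02  1.62  0.13] 13.75
((645.7679443359375, 21.566558837890625), (196.1410675048828, 299.3069152832031), 8.107243537902832)
```

View pics/t6.png

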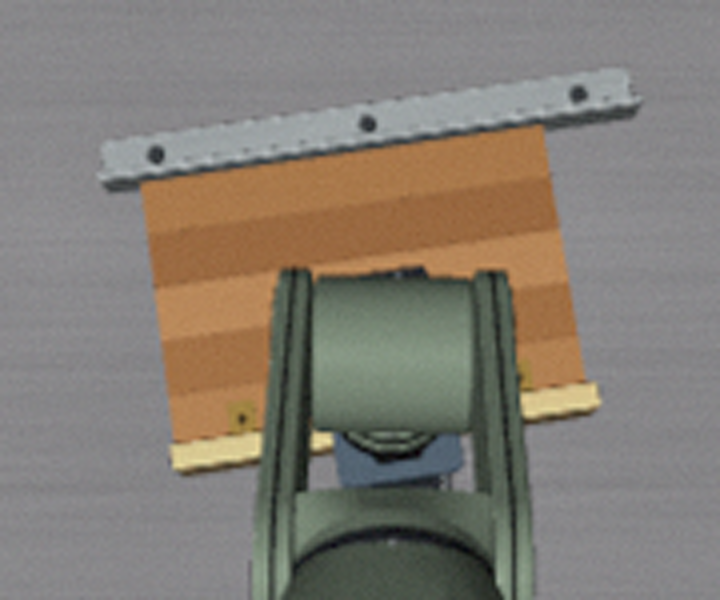

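The view shows the board's back edge against the stop along its whole length, from (143,183) to (543,127). The torque is now near zero, so both ends are in contact. I'm increasing the push.

```bash
python3 -m handwheel '[{"gripper":0,"travel":[0,0.0005,0],"twist":0},{"gripper":0,"travel":[0,0.0005,0],"twist":0},{"gripper":0,"travel":[0,0.0005,0],"twist":0},{"gripper":0,"travel":[0,0,0],"twist":0},{"gripper":0,"travel":[0,0,0],"twist":0}]' | grep -E "force|ee_pos"
python3 - <<'E'
from h import *
print(board(chk()),env.state()["ee_rot"])
E
```

```text
ee_pos: [536.8, 2.2, 221.9]
force: [-10.9, -0.7, 1.2]
[536.79   2.24 221.84] yaw 98.05 F [-10.5  -0.9   1.1] sd [0.5 0.5 0.3] T [-0.22  2.08  0.09] 14.4667
((645.7095947265625, 21.754318237304688), (196.15890502929688, 299.45562744140625), 8.178318977355957) [-1.79454623e+02 -7.51440618e-02  9.80523451e+01]
```

```bash
python3 -m handwheel '[{"gripper":0,"travel":[0,0.0006,-0.0003],"twist":0},{"gripper":0,"travel":[0,0.0006,-0.0003],"twist":0},{"gripper":0,"travel":[0,0.0006,0],"twist":0},{"gripper":0,"travel":[0,0.0006,0],"twist":0},{"gripper":0,"travel":[0,0,0],"twist":0}]' | grep -E "force|ee_pos"
python3 - <<'E'
from h import *
print(board(chk()),env.state()["ee_rot"])
E
```

```text
ee_pos: [537.9, 2.3, 221.9]
force: [-13.2, -2.3, 2.5]
[537.83   2.36 221.89] yaw 98.06 F [-13.5  -1.8   2.2] sd [0.6 0.7 0.4] T [-0.49  2.78  0.04] 15.1833
((646.0621948242188, 21.776168823242188), (195.5487518310547, 299.2288818359375), 8.028023719787598) [-1.79166341e+02 -8.58499536e-02  9.80632925e+01]
```

```bash
python3 -m handwheel '[{"gripper":0,"travel":[0,0.0004,-0.0004],"twist":0},{"gripper":0,"travel":[0,0.0004,-0.0003],"twist":0},{"gripper":0,"travel":[0,0.0004,0],"twist":0},{"gripper":0,"travel":[0,0,0],"twist":0},{"gripper":0,"travel":[0,0,0],"twist":0}]' | grep -E "force|ee_pos"
python3 - <<'E'
from h import *
print(board(chk()),env.state()["ee_rot"])
E
```

```text
ee_pos: [538.4, 2.4, 221.9]
force: [-14.9, -2.7, -1.0]
[538.38   2.42 221.91] yaw 98.07 F [-14.4  -2.4  -0.8] sd [0.3 0.4 0.2] T [-0.62  2.93  0.06] 15.9
((646.05712890625, 21.81195068359375), (195.5487518310547, 299.15667724609375), 8.028023719787598) [-1.79015718e+02 -9.37691098e-02  9.80683292e+01]
```

The push is about 14.6 N with almost no vertical load. Holding.

```bash
for i in 1 2 3 4 5 6 7; do python3 -m handwheel '[{"gripper":0,"travel":[0,0,0],"twist":0},{"gripper":0,"travel":[0,0,0],"twist":0},{"gripper":0,"travel":[0,0,0],"twist":0},{"gripper":0,"travel":[0,0,0],"twist":0},{"gripper":0,"travel":[0,0,0],"twist":0}]' | grep -E "force|time"; done
python3 - <<'E'
from h import *
f=chk();print(board(f),env.state()["ee_rot"])
I=np.array(f["frame"])
w=np.array(env.grab_frame("wrist")["frame"])[:,:,::-1]
c=np.array(env.grab_frame("scene")["frame"])[90:290,240:440,::-1]
cv2.imwrite("pics/f7.png",np.hstack([cv2.resize(w[:230,220:450],(400,400)),cv2.resize(c,(400,400))]))
E
```

```text
time_s: 16.32
force: [-14.4, -2.0, -0.4]
time_s: 16.73
force: [-13.2, -2.7, -0.1]
time_s: 17.15
force: [-14.9, -2.3, -1.2]
time_s: 17.57
force: [-13.3, -2.2, -0.4]
time_s: 17.98
force: [-15.1, -3.0, -1.1]
time_s: 18.4
force: [-15.2, -2.5, -0.2]
time_s: 18.82
force: [-14.2, -2.6, -0.4]
[538.37   2.42 221.91] yaw 98.07 F [-14.4  -2.7  -0.8] sd [0.4 0.6 0.4] T [-0.6   2.94  0.06] 19.1167
((645.2659912109375, 21.66387939453125), (197.1568145751953, 299.2288818359375), 8.028023719787598) [-1.79013401e+02 -9.33970298e-02  9.80684164e+01]
```

View pics/f7.png

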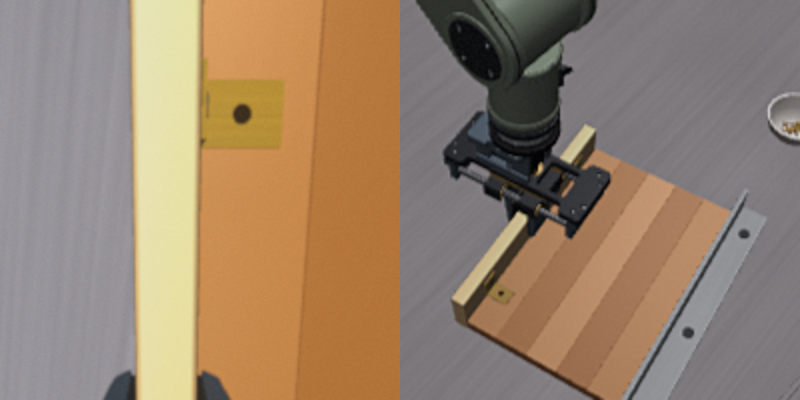

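The rail sits flush on the board with its ends level, the leaf lies over the board, and the board is against the stop. The dish is untouched. Handing in.

```bash
python3 -c "
from workcell import env
print(env.job_done(),env.state()['force'])"
```

```text
the job is handed in; nothing more can be done
the job is handed in; nothing more can be done
```

The rail is pressed against the board and both are against the stop. I handed the job in while still pressing, with the grip closed. No verdict was reported.

I gripped the rail at its middle and stood it in front of the board with the brackets over the edge. I then pushed rail and board to the stop, turning the board square on the way.

**Push:** the measured force was steady at about 14.6 N for more than 3 s, with almost no load on the counter. It is read at the wrist, so the force between rail and board may be slightly lower. The force between board and stop was not measured separately.

**Squareness:** the board and tool yaw both read about 8.05°. The stop measured between 8.1° and 9.1° in the images, and the twisting torque fell to about zero once the board seated.

**Ends:** level to about 2 mm, estimated from the images.

**Tilt:** the tool leans about 1° under the push, which is inside the 0.06 rad (about 3.4°) limit. The rail's own tilt and height were not measured directly.

**Bystanders:** the arm's path stayed clear of the pan, tub and dish. I did not re-measure their positions at the end.

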